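Turn a pump end cover over into its assembly board

TASK

The pump end cover lies hub up beside the assembly board. Without gripping or lifting it, push it with the fingertips against the board's left edge, tip it up on end there and turn it over onto the board, then push it into the corner of the two fences until its hub drops into the hole and it lies flat and square to the fences, machined face up for fitting the seals. Leave everything else where it stands.

Things in the scene. Friction and masses are not known exactly. Their poses are not given: they have to be found in the camera images.
- cover: pump end cover, loose aluminium plate, 0.3 kg, 120 mm (own x) by 100 mm (own y) by 8 mm, corner radius 10 mm. Origin: centre of its flat machined face, which is down at the start; own z points from there to the hub. It lies left (+y) of the board, within 0.25 rad of square to it, its centre 8 to 30 mm nearer the robot than the hole. A fingertip pressed on its edge holds by friction
- cover_hub (a point): centre of the end of the cover's round hub, 18 mm from the machined face; the hub is 44 mm across and stands 10 mm out of the middle of the cover's outer face; it is up at the start and must end down in the board's hole
- board: assembly board fixed to the table: plywood 16 mm thick, through hole of 50 mm for the hub. Origin: table level under the hole's centre; x to the back fence (away from the robot), y left, z up. Plywood from x -95 to +78, y -68 to +80 mm. Cover home: its centre over the origin, machined face 24 mm above the table; with the hub still on top of the plywood that face is 34 mm up
- board_edge (a point): a point on the top of the board's straight left edge (board y = +80 mm, x = 0): the 16 mm step up from the table against which the cover is tipped. A skew cover pushed in the middle of its outer edge can wedge here; pushed nearer the end that lags it turns flush. Flush, its centre is 50 mm left of this edge
- board_corner (a point): inner corner of the two steel fences, at the plywood's top (board x = +60.5, y = -50.5 mm). Fences 14 mm wide, 22 mm higher than the plywood; the back fence runs 90 mm from here to the left, the end fence 105 mm from here towards the robot. With the cover against both, the hub is over the hole and drops in
- gear: dark steel pump gear, 52 mm across, 29 mm high, standing to the right of the board; leave it alone
- bush: small pale bronze bush, 32 mm across, 34 mm high, to the right of the board; leave it alone
- nipple: zinc hydraulic nipple standing upright, 30 mm across, 44 mm high, to the right of the board; leave it alone
- bolt: bolt standing on its head, 20 mm across, 50 mm high, on the robot's side of the cover; leave it alone
- spray_blue: blue spray can with a yellow cap, 52 mm across, 165 mm high, at the left edge of the table; leave it alone
- spanner: combination spanner lying flat, 8 mm thick, left of the tool box in front; leave it alone
- tin: small open sheet-metal tray, 61 x 75 mm, 28 mm high, at the left edge of the table; leave it alone

How it is judged:
By the outcome, as a careful person would: the job done as asked, in the order asked, and still so for the second after the job is handed in, with the robot touching nothing.
It also fails if it takes over 67 s, if anything falls off the work surface, if the arm or the gripper's body presses on something with over 40 N, if the wrist force passes 120 N, or if a joint passes its speed limit or range.

ROBOT

A 7-joint arm with a two-finger parallel gripper is mounted at the origin on a cart in front of the work surface, level with it; the furniture and walls round the work are solid. World frame = base frame: x ahead of the robot, y to its left, z up, the work surface at z = 0. Lengths are in m, angles in rad, forces in N, time in s.
With the tool pointing down it reaches from about 0.425 to 0.925 m from the base axis. Payload 6.8 kg.
Tool frame: the origin (TCP) lies midway between the tips of the shut fingers; the grasp point (between the pads) lies r.grasp_offset behind it (r.grasp_offset is the distance from the TCP to the grasp point, in m); z points along the fingers, y is the direction in which the jaws open and shut (so a half turn about z gives the same grasp; the last joint's range is limited). The gripper opens to 85 mm and grips with 20 to 120 N. Pads are 22 mm wide; open, the fingers measure 114 mm over their backs; the gripper's body (76 mm by 85 mm) begins 54 mm behind the grasp point. The pads swing forward as they close: fully open they stand 13 mm farther back than shut.
Start: joints at [-1.244, 0.477, 0.022, 1.555, -0.011, 1.109, -0.083], TCP at [0.284, 0.612, 0.197] pointing down, gripper open.
Joint ranges: [-2.96, 2.96], [-0.34, 2.1], [-1.41, 1.46], [0.24, 2.44], [-1.37, 4.51], [0.17, 1.92], [-2.96, 2.96]. Speed limits (rad/s): [2.39, 2.39, 3.14, 3.14, 3.14, 3.14, 3.14].

INTERFACE

Orientations are given as a rotation vector (axis times angle).
In Python, from bench import r gives the robot as it stands. The module is installed in compiled form; this text tells all that it offers.
- The arm moves only by the tool send_rows, never from a script. Its argument "moves" is one flat list of numbers, 4 for each row, row after row: the shift along the tool's x, y, z in mm, then the turn about the tool's z in degrees. A call has 1 to 8 rows; each row is the pose to reach, as a shift and turn from the pose commanded when the call began, along the tool's axes at that moment; what a row does not reach only later rows make up. A row lasts 1/8 s, in which the tool goes at most 62.5 mm and 10.7 degrees, less where a joint would pass 70% of its speed; a pose out of reach is approached as far as the arm can. A call with a gripper value outside its range is refused whole. "hand" is the closure, from 0 (fully open) to 1 (shut), set as the call begins (left out, the last holds). The fingers move at their own pace and stop on an object; "newtons" is the grip in N (left out, the last holds). Time passes only in rows, so rows that repeat a pose let the fingers close. It gives the time, the measured TCP pose, the force and the opening at its end, in the units of the state.
- r.get_obs(): the state, without advancing time (a new reading comes with each control period).
- r.grab_frame(name): name is "side" or "top"; returns a dict with "img" (384x512x3 uint8, red, green, blue), "mtx" (3x3 intrinsics, pixels), "D" ([k1, k2, p1, p2, k3] as OpenCV has them; the pictures are not rectified), "world_to_cam" (4x4, takes a point from world to camera coordinates). Camera axes: x right, y up, looking along -z (the intrinsics and any distortion apply to the point x, -y, -z); pixel columns grow to the right and rows downward; lengths in m; the calibration is good to about 2 mm. A picture is of the moment at which its call begins. There is no depth.
- r.hand_in(): hands the job in, once; it reports no verdict.
The state is a dict: "clock": time; "joints": joint angles; "qvel": joint speeds; "tau": joint torques, N m; "tcp_pos": TCP position; "orientation": TCP orientation; "contact_force": force on the tool from outside, world axes, zero at the start; "moment": the same for the moment, N m; "grip_width": finger opening in m.
Only numpy, scipy, OpenCV 4.12 (cv2) and the standard library are available. Lean on these libraries where they do the work, as an engineer would, in place of code of your own. Each camera call takes 0.05 s, during which the arm holds its last target.

## Working session

There is one attempt and no reset: what is moved stays moved. The work goes in short steps, Python scripts to look and compute and a tool call to move; the robot and the scene stay as the last step left them, time stands still between calls to the robot, and variables do not carry over. Pictures are saved under pics/ and viewed, and the job is handed in when it is done.

Besides the shell and the picture viewer there is one more tool, called after ">>>" in YAML: its name, and indented under it one key for each argument. send_rows: Moves the arm, as the interface text tells. Its arguments: {"type":"object","properties":{"moves":{"type":"array"},"hand":{"type":"number"},"newtons":{"type":"number"}},"required":["moves"]}

```bash
mkdir -p pics
cat > h.py <<'E'
import numpy as np,cv2
from bench import r
from scipy.spatial.transform import Rotation as R
def grab(n,f=None,crop=None,s=1):
    d=r.grab_frame(n); np.savez('cal_'+n,**{k:d[k] for k in('mtx','D','world_to_cam')}); im=cv2.cvtColor(d['img'],cv2.COLOR_RGB2BGR)
    cv2.imwrite('raw_'+n+'.png',im)
    if f: save(im,f,crop,s)
    return im
def save(im,f,crop=None,s=1):
    if crop: x0,y0,x1,y1=crop; im=im[y0:y1,x0:x1]
    im=cv2.resize(im,None,fx=s,fy=s,interpolation=cv2.INTER_CUBIC); cv2.imwrite('pics/'+f,im)
def ray(n,uv):
    c=np.load('cal_'+n+'.npz'); p=cv2.undistortPoints(np.array([[uv]],float),c['mtx'],c['D'])[0,0]
    T=np.linalg.inv(c['world_to_cam']); d=T[:3,:3]@np.array([p[0],-p[1],-1]); return T[:3,3],d
def atz(n,uv,z):
    o,d=ray(n,uv); return o+d*(z-o[2])/d[2]
def proj(n,P):
    c=np.load('cal_'+n+'.npz'); T=c['world_to_cam']; P=np.atleast_2d(P)@T[:3,:3].T+T[:3,3]
    P=P*[1,-1,-1]; return cv2.projectPoints(P,np.zeros(3),np.zeros(3),c['mtx'],c['D'])[0][:,0]
def st():
    o=r.get_obs(); M=R.from_rotvec(o['orientation']).as_matrix()
    print('t',round(o['clock'],3),'tcp',np.round(o['tcp_pos'],4),'F',np.round(o['contact_force'],1),'w',round(o['grip_width'],4)); print(np.round(M,3)); return o,M
E
python3 - <<'E'
from h import *
grab('top','t0.png',s=1.5);grab('side','s0.png',s=1.5);st();print(r.grasp_offset)
E
```

```text
t 0.1 tcp [0.2841 0.6117 0.1963] F [-0.7  0.3  0.1] w 0.0854
[[-0.907  0.421 -0.001]
 [ 0.421  0.907 -0.002]
 [-0.    -0.002 -1.   ]]
0.0187
```

View pics/t0.png

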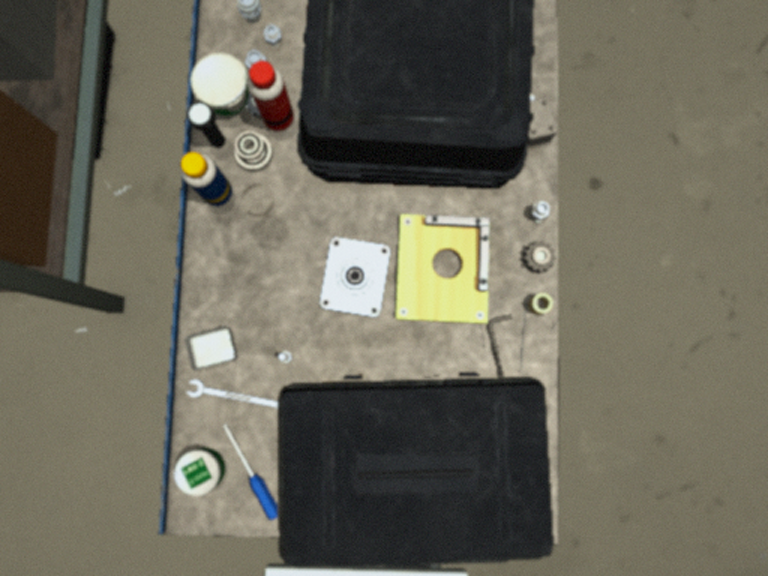

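View pics/s0.png

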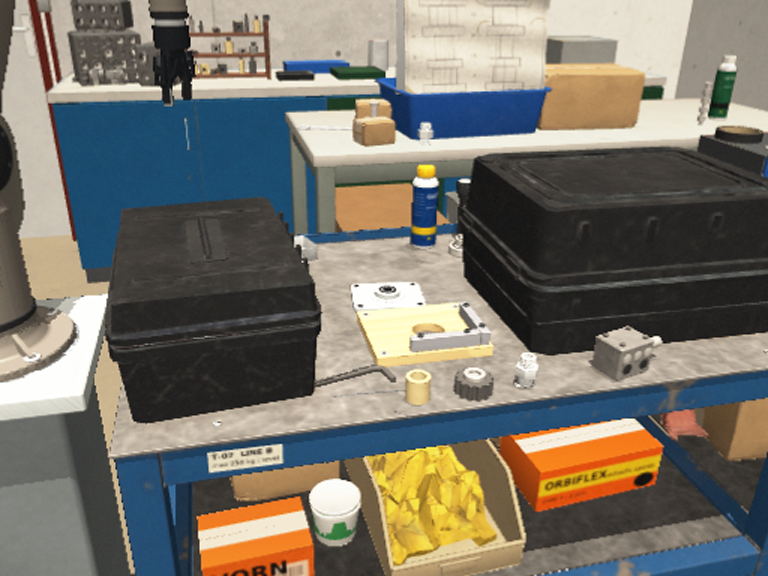

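The top picture shows the cover at about (355,277) and the board at about (443,268) with its hole at (447,263), both in 1.5x pixels. The cover is skewed slightly.

Run:
```python
from h import *
im=cv2.imread('raw_top.png'); save(im,'t0c.png',(200,130,340,230),5.5)
print(np.round(proj('top',[[.6,0,0],[.7,0,0],[.6,.1,0]]),1))
```

```text
[[249.5 191.2]
 [250.7 151.5]
 [209.1 190. ]]
```

View pics/t0c.png

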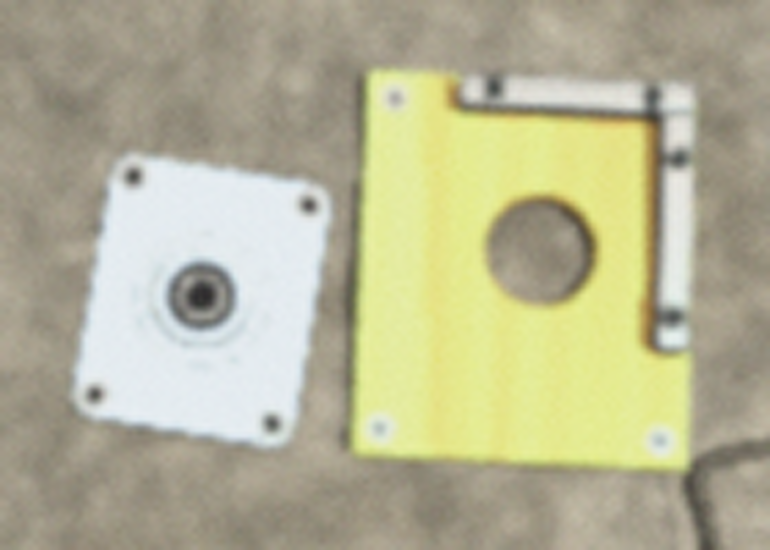

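Run:
```python
from h import *
f=lambda p:((p[0]+.5)/5.5-.5+200,(p[1]+.5)/5.5-.5+130)
B=[atz('top',f(p),.016) for p in [(368,70),(353,455),(688,468),(692,80)]]
L=np.array([[78,80],[-95,80],[-95,-68],[78,-68]])/1e3
B=np.array(B)[:,:2]
def fit(L,B):
    lc,bc=L.mean(0),B.mean(0);H=(L-lc).T@(B-bc);a=np.arctan2(H[0,1]-H[1,0],H[0,0]+H[1,1]);M=np.array([[np.cos(a),-np.sin(a)],[np.sin(a),np.cos(a)]])
    t=bc-M@lc;return a,t,(B-(L@M.T+t))*1e3
a,t,e=fit(L,B);print('board',a,t,np.round(e,1)); print('hole',atz('top',f((541,250)),.016))
C=np.array([atz('top',f(p),.008) for p in [(133,177),(308,206),(272,423),(95,394)]])[:,:2]
c=C.mean(0);d1=(C[0]+C[1]-C[2]-C[3])/2;print('cover',c,np.arctan2(d1[1],d1[0]),np.linalg.norm(d1),'hub',atz('top',f((201,296)),.018))
M=np.array([[np.cos(a),-np.sin(a)],[np.sin(a),np.cos(a)]])
print('in board',(c-t)@M*1e3)
for z,n,pts in((.008,'c',[(133,177),(308,206),(272,423),(95,394)]),):pass
print('bolt',atz('top',(285/1.5,356/1.5),.03))
T=np.linalg.inv(np.load('cal_top.npz')['world_to_cam']);print('cam',T[:3,3]); T=np.linalg.inv(np.load('cal_side.npz')['world_to_cam']);print('cam',T[:3,3])
for n,p,z in [('boxfrontTL',(280,380),.15),('boxback',(300,175),.05)]:print(n,atz('top',(p[0]/1.5,p[1]/1.5),z))
```

```text
board -0.005929368566374713 [ 0.6423442  -0.11708158] [[ 0.3 -1. ]
 [-0.4  0.2]
 [-1.  -0.1]
 [ 1.1  0.9]]
hole [ 0.64149561 -0.11785688  0.016     ]
cover [0.61580188 0.03286613] -0.13391957698157264 0.09939573830640372 hub [0.61595337 0.03305931 0.018     ]
in board [-27.43094496 149.78769748]
bolt [0.48155854 0.13801925 0.03      ]
cam [ 0.4577035  -0.00572767  1.16915506]
cam [ 0.3383654  -0.9933336   0.50814054]
boxfrontTL [0.44510799 0.12840183 0.15      ]
boxback [0.77161737 0.12466954 0.05      ]
```

```bash
cat >> h.py <<'E'
def to(P,yaw_y):  # target tcp world, angle (deg) of tool y axis in world
    o,M=st(); d=M.T@(np.array(P)-o['tcp_pos'])*1e3; a=np.degrees(np.arctan2(M[1,1],M[0,1])); print('shift',np.round(d,1),'turn',round((a-yaw_y+180)%360-180,2))
E
python3 -c "
from h import *
to([.614,.125,.15],-.35)"
```

```text
t 0.1 tcp [0.2841 0.6117 0.1963] F [-0.7  0.3  0.1] w 0.0854
[[-0.907  0.421 -0.001]
 [ 0.421  0.907 -0.002]
 [-0.    -0.002 -1.   ]]
shift [-504.2 -302.3   46.9] turn 65.44
```

>>> send_rows:
  moves: [-60,-36,0,8,-120,-72,0,17,-180,-108,0,25,-240,-144,0,34,-300,-180,0,42,-360,-216,0,50,-420,-252,0,58,-470,-282,10,65.4]
  hand: 0.4

```text
clock: 1.1
tcp_pos: [0.5656, 0.1969, 0.1918]
orientation: [2.232, 2.211, 0.001]
contact_force: [0.0, 0.1, 0.1]
grip_width: 0.0514
```

```bash
python3 -c "
from h import *
to([.614,.122,.06],-.35)"
```

```text
t 1.1 tcp [0.5656 0.1969 0.1918] F [0.  0.1 0.1] w 0.0514
[[ 0.009  1.     0.001]
 [ 1.    -0.009  0.001]
 [ 0.001  0.001 -1.   ]]
shift [-74.5  49.  131.7] turn -0.19
```

>>> send_rows:
  moves: [0,0,0,0,0,0,0,0]

```text
clock: 1.35
tcp_pos: [0.5642, 0.1988, 0.1911]
orientation: [-2.226, -2.215, 0.001]
contact_force: [0.3, 1.0, 0.0]
grip_width: 0.0513
```

```bash
python3 -c "
from h import *
to([.614,.122,.05],-.35)"
```

```text
t 1.35 tcp [0.5642 0.1988 0.1911] F [0.3 1.  0. ] w 0.0513
[[ 0.005  1.    -0.001]
 [ 1.    -0.005  0.   ]
 [ 0.    -0.001 -1.   ]]
shift [-76.5  50.3 141.1] turn 0.06
```

>>> send_rows:
  moves: [-30,20,40,0,-60,40,80,0,-76,50,110,0,-76,50,141,0,-76,50,141,0]

```text
clock: 1.98
tcp_pos: [0.6115, 0.124, 0.0481]
orientation: [-2.222, -2.216, 0.007]
contact_force: [-0.1, 0.5, 0.2]
grip_width: 0.0513
```

```bash
python3 -c "
from h import *
to([.614,.122,.003],-.35)
grab('side','s1.png',(200,140,370,260),4.6)"
```

```text
t 1.975 tcp [0.6115 0.124  0.0481] F [-0.1  0.5  0.2] w 0.0513
[[ 0.002  1.    -0.006]
 [ 1.    -0.002 -0.   ]
 [-0.    -0.006 -1.   ]]
shift [-1.9  2.8 45.1] turn 0.21
```

View pics/s1.png

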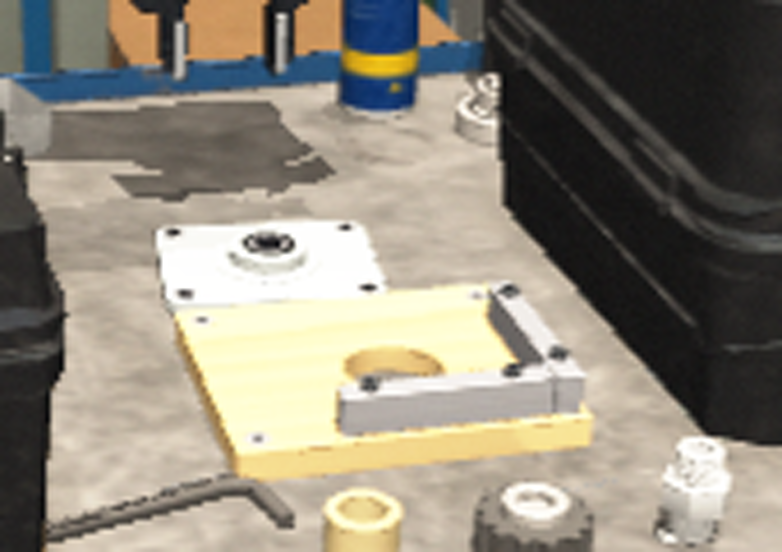

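```bash
python3 -c "
from h import *
for z in (.04,.05,.06): print((proj('side',[[.6115-.029,.124-.011,z],[.6115+.029,.124-.011,z]])-[200,140])*4.6)"
```

```text
[[181.38755717 156.90127174]
 [277.5897901  148.90052007]]
[[181.39191152 140.97939585]
 [277.9195974  133.11463062]]
[[181.3962519  124.94819393]
 [278.2516893  117.22143949]]
```

```bash
python3 -c "
from h import *
grab('side','s2.png',(180,40,350,200),4.6);grab('top','t2.png',(130,100,320,240),4.2)
st()"
```

```text
t 2.125 tcp [0.6148 0.1239 0.0519] F [ 0.2  0.7 -0.2] w 0.0512
[[ 0.003  1.     0.001]
 [ 1.    -0.003  0.001]
 [ 0.001  0.001 -1.   ]]
```

View pics/s2.png

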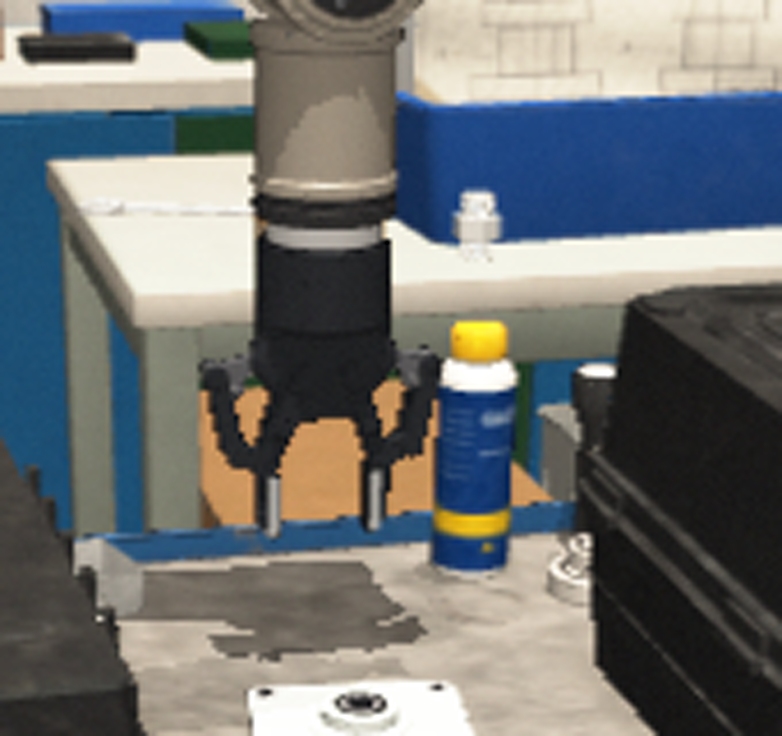

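View pics/t2.png

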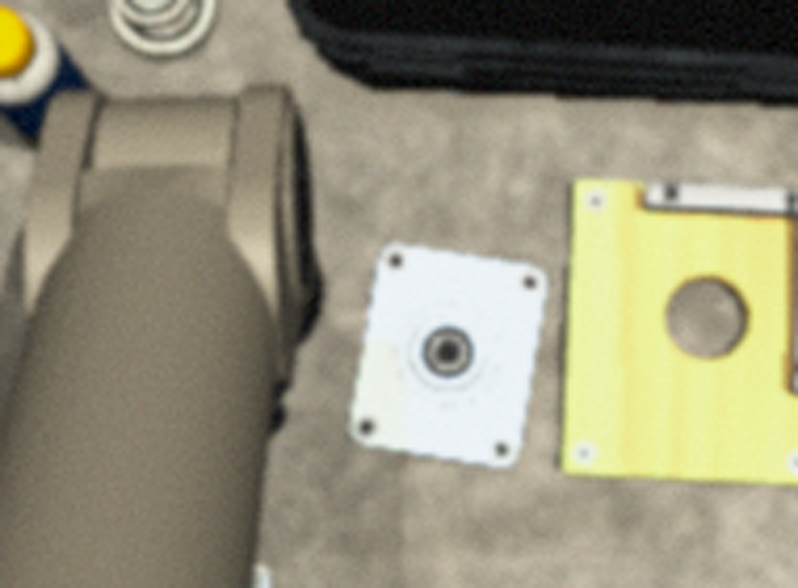

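```bash
python3 -c "
from h import *
print((proj('side',[[.616,.033,.018],[.6423,-.1172,.016]])-[180,40])*4.6)
print((proj('side',[[.6148-.029,.124-.011,z] for z in (.05,.07,.09)])-[180,40])*4.6)
print((proj('top',[[.6148,.124,.25]])-[130,100])*4.2)
print(np.load('cal_side.npz')['D'],np.load('cal_side.npz')['mtx'],np.load('cal_side.npz')['world_to_cam'])"
```

```text
[[363.04729729 702.16311459]
 [490.6367189  824.70484   ]]
[[278.93761858 600.52764092]
 [278.98444435 568.37071464]
 [279.03175994 535.76747989]]
[[236.01086742 278.69395173]]
[0.00797961 0.         0.         0.         0.        ] [[456.74210973   0.         249.72922481]
 [  0.         456.74210973 191.46024113]
 [  0.           0.           1.        ]] [[ 0.97186734 -0.23533079  0.0096583  -0.56751605]
 [ 0.0895086   0.4069606   0.90904966 -0.08796396]
 [-0.21785793 -0.88261118  0.41657584 -1.01469083]
 [ 0.          0.          0.          1.        ]]
```

>>> send_rows:
  moves: [0,0,20,0,0,0,36,0,0,0,36,0]

```text
clock: 2.5
tcp_pos: [0.6127, 0.1221, 0.0128]
orientation: [-2.226, -2.214, 0.005]
contact_force: [0.7, -0.6, 1.4]
grip_width: 0.0512
```

```bash
python3 -c "
from h import *
st()
grab('side','s3.png',(180,80,350,200),4.6)
st()
print((proj('side',[[.614-.029,.124-.011,z] for z in (.02,.03,.05,.07,.09)])-[180,80])*4.6)"
```

```text
t 2.5 tcp [0.6127 0.1221 0.0128] F [ 0.7 -0.6  1.4] w 0.0512
[[ 0.005  1.    -0.003]
 [ 1.    -0.005 -0.001]
 [-0.001 -0.003 -1.   ]]
t 2.55 tcp [0.6135 0.1221 0.0136] F [ 0.1 -0.5  0. ] w 0.0511
[[ 0.005  1.    -0.002]
 [ 1.    -0.005 -0.001]
 [-0.001 -0.002 -1.   ]]
[[277.53808969 464.06187483]
 [277.55657454 448.36094087]
 [277.59380561 416.63710934]
 [277.63138882 384.47631122]
 [277.66932858 351.86908746]]
```

View pics/s3.png

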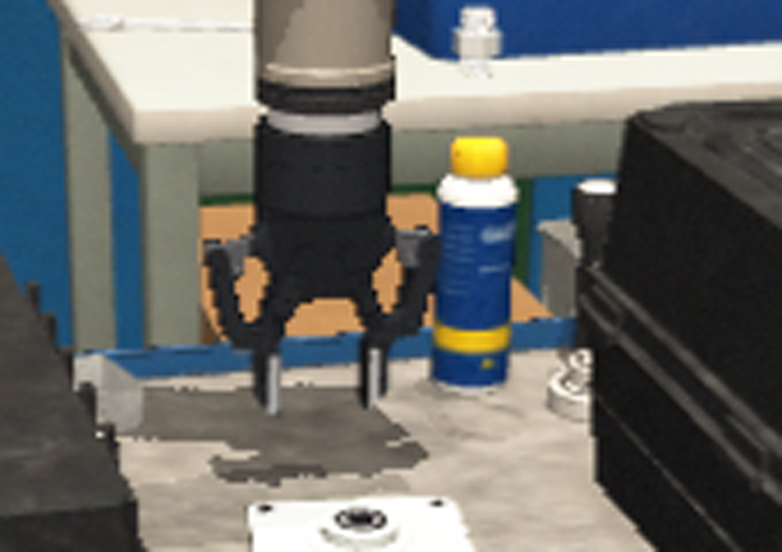

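```bash
python3 -c "
from h import *
print(atz('side',(470/4.6+180,383/4.6+80),0), atz('top',(219/1.5,200/1.5),0))
print(atz('side',(272/4.6+180,408/4.6+80),0.015),atz('side',(374/4.6+180,404/4.6+80),0.015))
print(atz('side',(272/4.6+180,408/4.6+80),0.055),atz('side',(374/4.6+180,404/4.6+80),0.055))
"
```

```text
[0.75137563 0.26515018 0.        ] [0.73844855 0.26393189 0.        ]
[0.60354762 0.21246768 0.015     ] [0.66835825 0.20542773 0.015     ]
[0.58203795 0.11466178 0.055     ] [0.64159162 0.10819287 0.055     ]
```

>>> send_rows:
  moves: [0,0,3,0,0,0,6,0,0,0,9,0,0,0,9,0]

```text
clock: 3.05
tcp_pos: [0.6141, 0.1222, 0.0054]
orientation: [-2.227, -2.215, 0.0]
contact_force: [-0.5, -0.2, -0.1]
grip_width: 0.051
```

>>> send_rows:
  moves: [0,0,2,0,0,0,4,0,0,0,6,0,0,0,6,0]

```text
clock: 3.55
tcp_pos: [0.6141, 0.1222, -0.0006]
orientation: [-2.227, -2.215, 0.0]
contact_force: [0.9, 0.3, -0.9]
grip_width: 0.0513
```

```bash
python3 -c "
from h import *
grab('side','s4.png',(210,130,310,210),7)
c=lambda P:(proj('side',P)-[210,130])*7
print(c([[.614-.029,.111,z] for z in (.0,.01,.02,.03,.05)]))"
```

```text
[[213.40447388 405.54553979]
 [213.43616131 381.94647405]
 [213.46800637 358.18766118]
 [213.5000102  334.26741018]
 [213.5644986  285.93570534]]
```

View pics/s4.png

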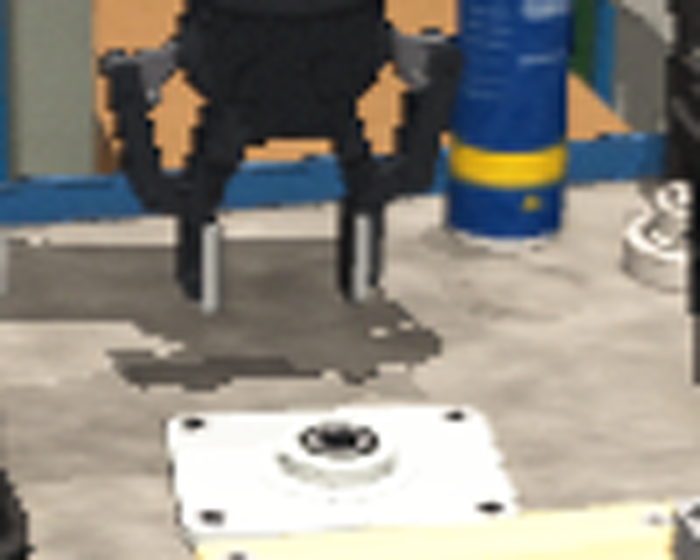

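>>> send_rows:
  moves: [0,0,3,0,0,0,6,0,0,0,6,0]

```text
clock: 3.98
tcp_pos: [0.6139, 0.1222, -0.0068]
orientation: [-2.227, -2.215, 0.001]
contact_force: [-0.4, 0.3, -0.4]
grip_width: 0.0514
```

>>> send_rows:
  moves: [0,0,3,0,0,0,6,0,0,0,6,0]

```text
clock: 4.35
tcp_pos: [0.614, 0.1222, -0.0128]
orientation: [-2.227, -2.215, 0.001]
contact_force: [-0.3, -0.2, -0.2]
grip_width: 0.0511
```

>>> send_rows:
  moves: [0,0,3,0,0,0,6,0,0,0,6,0]

```text
clock: 4.72
tcp_pos: [0.614, 0.1222, -0.0188]
orientation: [-2.227, -2.215, 0.001]
contact_force: [-0.5, -0.4, 0.6]
grip_width: 0.0512
```

```bash
python3 -c "
from h import *
grab('side','s5.png',(210,130,310,210),7)
grab('top','t5.png',(130,100,320,240),4.2)
c=lambda P:(proj('side',P)-[210,130])*7
print(c([[.614-.029,.111,z] for z in (.0,.01,.02,.03,.05)]))"
```

```text
[[213.40447388 405.54553979]
 [213.43616131 381.94647405]
 [213.46800637 358.18766118]
 [213.5000102  334.26741018]
 [213.5644986  285.93570534]]
```

View pics/s5.png

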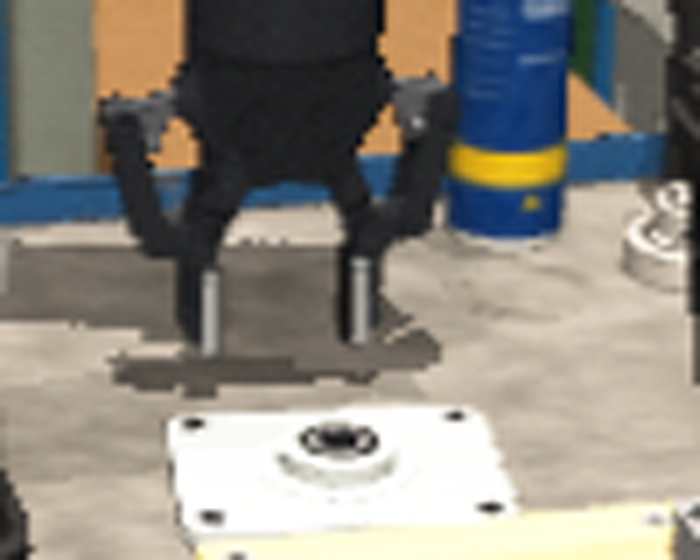

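View pics/t5.png

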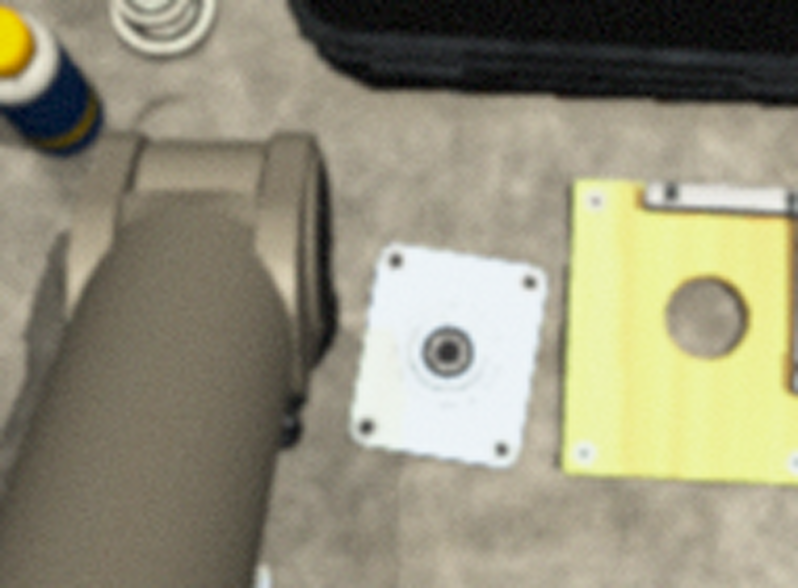

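>>> send_rows:
  moves: [0,0,4,0,0,0,8,0,0,0,12,0,0,0,15,0,0,0,15,0]

```text
clock: 5.45
tcp_pos: [0.614, 0.1222, -0.0338]
orientation: [-2.227, -2.215, 0.001]
contact_force: [0.4, -0.8, -0.4]
grip_width: 0.0513
```

```bash
python3 -c "
from h import *
grab('side','s6.png',(210,130,310,210),7)
"
```

```text
(no output)
```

View pics/s6.png

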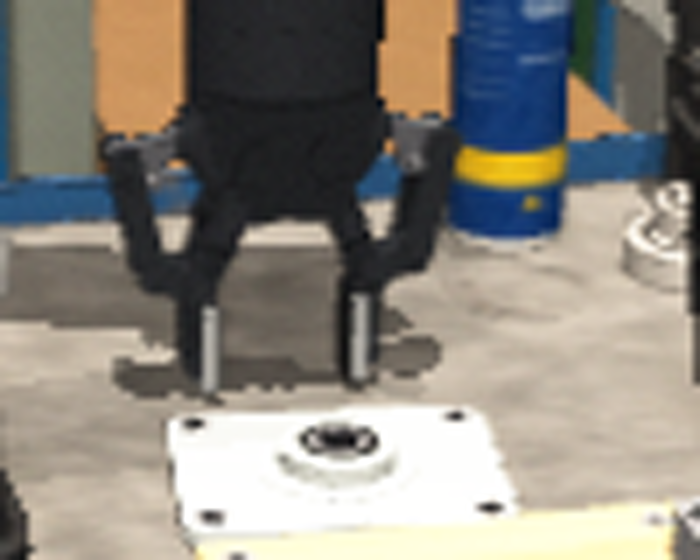

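>>> send_rows:
  moves: [0,0,3,0,0,0,3,0,-8,0,3,0,-16,0,3,0,-22,0,3,0,-27,0,3,0,-32,0,3,0,-32,0,3,0]

```text
clock: 6.5
tcp_pos: [0.6141, 0.0898, -0.0364]
orientation: [2.228, 2.215, -0.0]
contact_force: [-0.1, -0.0, 0.7]
grip_width: 0.0512
```

>>> send_rows:
  moves: [-4,0,0,0,-7,0,0,0,-9,0,0,0,-11,0,0,0,-13,0,0,0,-13,0,0,0]

```text
clock: 7.25
tcp_pos: [0.6141, 0.0768, -0.0365]
orientation: [2.227, 2.215, -0.0]
contact_force: [-0.3, 0.2, -0.9]
grip_width: 0.0512
```

```bash
python3 -c "
from h import *
st()
grab('side','s7.png',(210,130,310,210),7)
grab('top','t7.png',(200,130,340,230),5.5)
"
```

```text
t 7.25 tcp [ 0.6141  0.0768 -0.0365] F [-0.3  0.2 -0.9] w 0.0512
[[ 0.006  1.     0.   ]
 [ 1.    -0.006 -0.   ]
 [-0.     0.    -1.   ]]
```

View pics/s7.png

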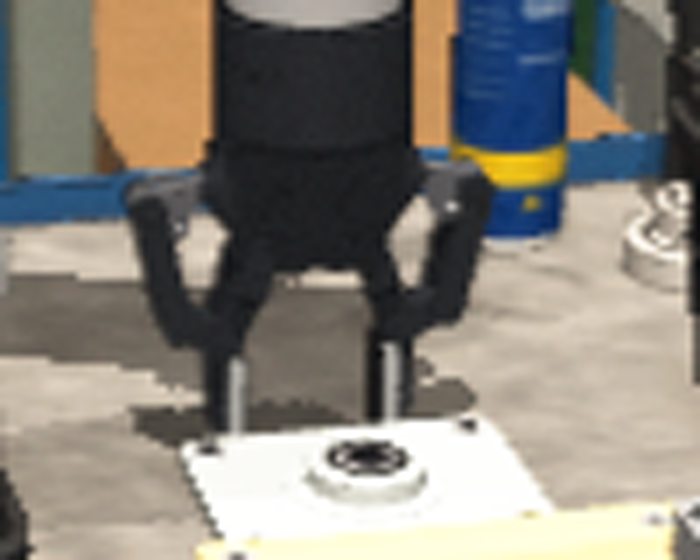

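View pics/t7.png

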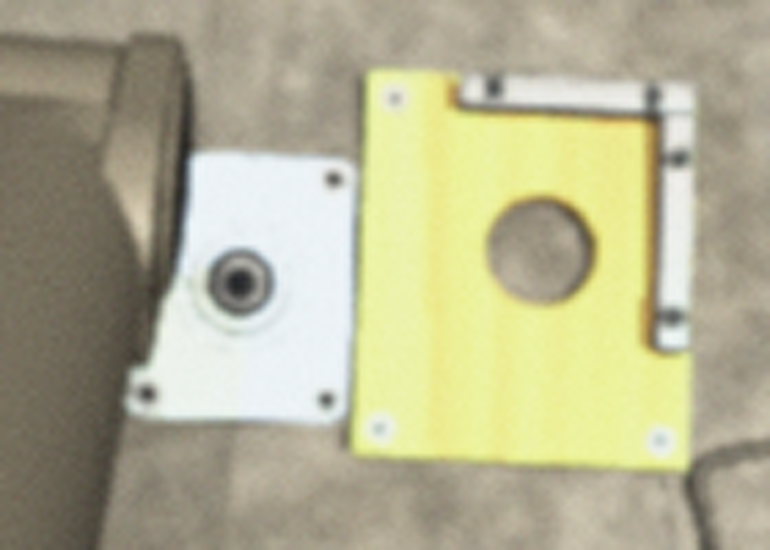

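The cover has turned square: hub at crop (240,283), with a gap of about 2 mm to the board edge. I'll push it home until the force shows.

>>> send_rows:
  moves: [-1,0,0,0,-2,0,0,0,-3,0,0,0,-4,0,0,0,-4,0,0,0]

```text
clock: 7.98
tcp_pos: [0.6142, 0.0743, -0.0364]
orientation: [-2.226, -2.216, -0.002]
contact_force: [1.1, 4.9, -1.0]
grip_width: 0.051
```

>>> send_rows:
  moves: [4,0,0,0,4,0,1,0,4,0,2,0,4,0,3,0,4,0,3,0]

```text
clock: 8.6
tcp_pos: [0.614, 0.0767, -0.0374]
orientation: [-2.228, -2.214, -0.0]
contact_force: [-7.7, 0.8, 21.6]
grip_width: 0.0511
```

>>> send_rows:
  moves: [0,0,1,0,0,0,2,0,0,0,2,0]

```text
clock: 8.98
tcp_pos: [0.6141, 0.0767, -0.0374]
orientation: [-2.227, -2.214, -0.001]
contact_force: [-13.2, 1.0, 38.3]
grip_width: 0.0511
```

>>> send_rows:
  moves: [0,0,-4.3,0,-3,0,-4.3,0,-5,0,-4.3,0,-7,0,-4.3,0,-8,0,-4.3,0,-8,0,-4.3,0]

```text
clock: 9.72
tcp_pos: [0.6143, 0.0743, -0.037]
orientation: [-2.222, -2.216, -0.006]
contact_force: [-1.5, 11.4, 7.0]
grip_width: 0.0511
```

>>> send_rows:
  moves: [-2,0,-1,0,-2,0,-3,0,-2,0,-6,0,-2.5,0,-9,0,-3,0,-12,0,-3,0,-15,0,-4,0,-18,0,-4,0,-18,0]

```text
clock: 10.72
tcp_pos: [0.6147, 0.0729, -0.0192]
orientation: [-2.22, -2.216, -0.01]
contact_force: [0.7, 15.0, 0.8]
grip_width: 0.0508
```

```bash
python3 -c "
from h import *
st()
grab('side','s8.png',(210,130,310,210),7)
"
```

```text
t 10.725 tcp [ 0.6147  0.0729 -0.0192] F [ 0.7 15.   0.8] w 0.0508
[[ 0.002  1.     0.001]
 [ 1.    -0.002  0.008]
 [ 0.008  0.001 -1.   ]]
```

View pics/s8.png

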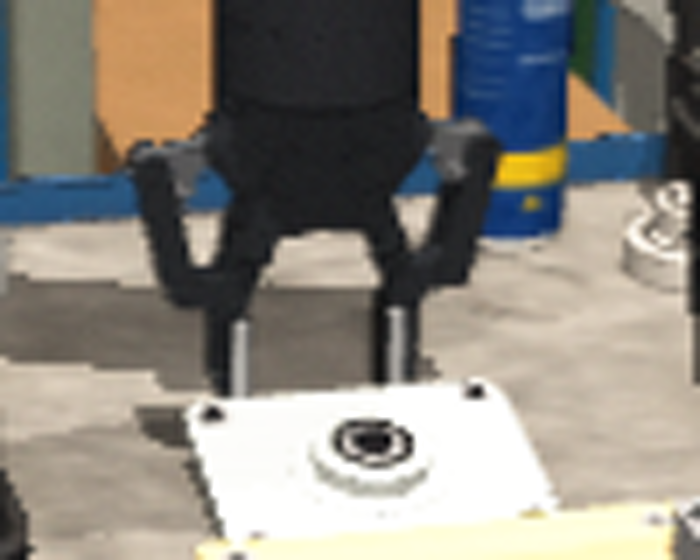

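The cover is tilting: its outer edge has risen to row 385, resting on both fingers.

>>> send_rows:
  moves: [-0.8,0,-4,0,-1.6,0,-8,0,-2.7,0,-12,0,-4,0,-16,0,-5.5,0,-20,0,-7.2,0,-24,0,-9.1,0,-28,0,-9.1,0,-28,0]

```text
clock: 11.78
tcp_pos: [0.6148, 0.0637, 0.0095]
orientation: [-2.22, -2.216, -0.01]
contact_force: [-0.7, 16.3, 6.4]
grip_width: 0.0512
```

```bash
python3 -c "
from h import *
st()
grab('side','s9.png',(210,120,310,210),6.6)
"
```

```text
t 11.775 tcp [0.6148 0.0637 0.0095] F [-0.7 16.3  6.4] w 0.0512
[[ 0.002  1.     0.001]
 [ 1.    -0.002  0.008]
 [ 0.008  0.001 -1.   ]]
```

View pics/s9.png

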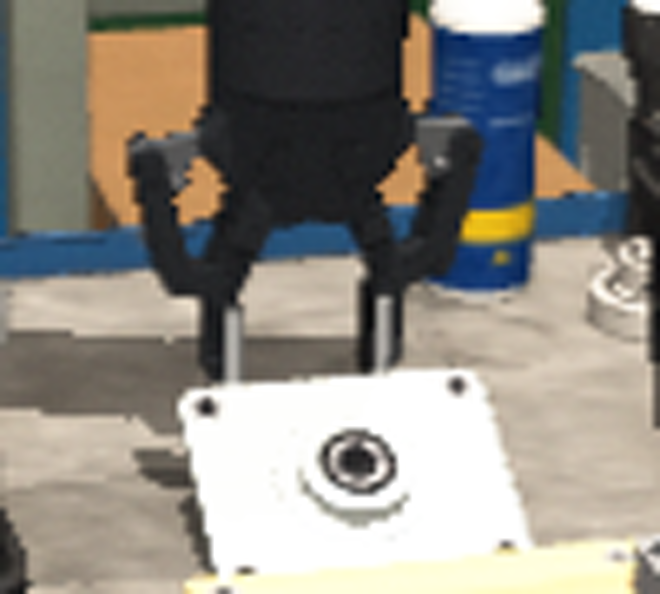

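>>> send_rows:
  moves: [-2.2,0,-4,0,-4.8,0,-8,0,-7.8,0,-12,0,-11.2,0,-16,0,-15.2,0,-20,0,-19.4,0,-23.5,0,-19.4,0,-23.5,0]

```text
clock: 12.7
tcp_pos: [0.615, 0.0458, 0.0343]
orientation: [-2.219, -2.215, -0.013]
contact_force: [-4.0, 19.2, 17.6]
grip_width: 0.0514
```

```bash
python3 -c "
from h import *
st()
grab('side','s10.png',(210,110,310,200),6.6)
"
```

```text
t 12.7 tcp [0.615  0.0458 0.0343] F [-4.  19.2 17.6] w 0.0514
[[ 0.001  1.     0.001]
 [ 1.    -0.001  0.01 ]
 [ 0.01   0.001 -1.   ]]
```

View pics/s10.png

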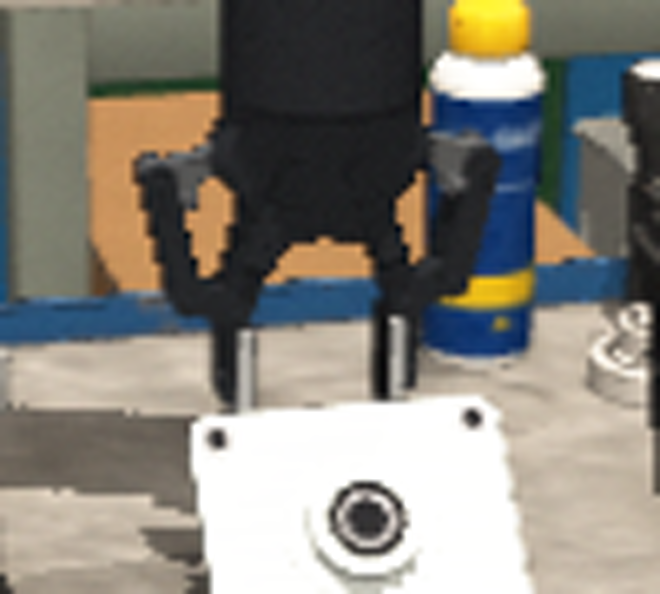

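>>> send_rows:
  moves: [-2.5,0,-2.5,0,-5.5,0,-5,0,-9,0,-7.5,0,-12.5,0,-10,0,-16,0,-12.2,0,-20,0,-14.5,0,-20,0,-14.5,0]

```text
clock: 13.62
tcp_pos: [0.6154, 0.0241, 0.05]
orientation: [-2.221, -2.216, -0.013]
contact_force: [-6.6, 16.7, 26.9]
grip_width: 0.0513
```

```bash
python3 -c "
from h import *
st()
grab('side','s11.png',(210,100,310,190),6.6)
"
```

```text
t 13.625 tcp [0.6154 0.0241 0.05  ] F [-6.6 16.7 26.9] w 0.0513
[[ 0.002  1.     0.002]
 [ 1.    -0.002  0.009]
 [ 0.009  0.002 -1.   ]]
```

View pics/s11.png

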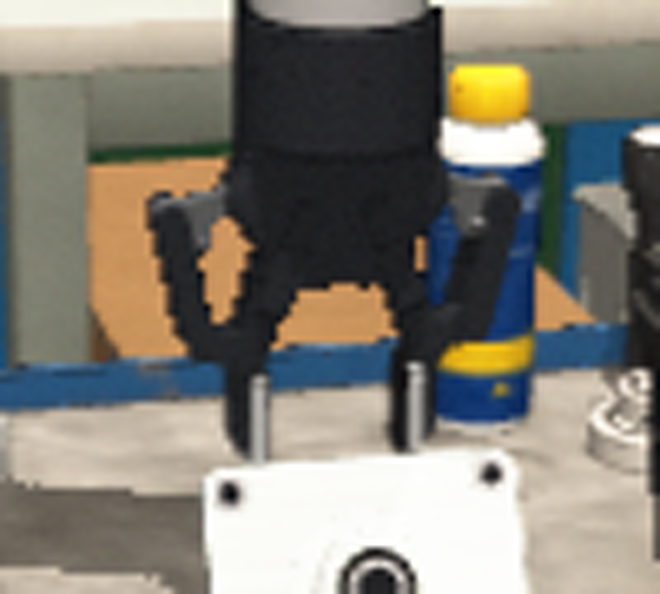

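>>> send_rows:
  moves: [-3,0,-2.3,0,-7,0,-4.5,0,-10.5,0,-6.2,0,-14,0,-7.5,0,-18,0,-8.8,0,-22,0,-9.8,0,-22,0,-9.8,0]

```text
clock: 14.55
tcp_pos: [0.6153, -0.0042, 0.0596]
orientation: [2.227, 2.215, 0.006]
contact_force: [-5.2, 5.9, 24.8]
grip_width: 0.0512
```

```bash
python3 -c "
from h import *
st()
grab('side','s12.png',(210,100,310,190),6.6)
"
```

```text
t 14.55 tcp [ 0.6153 -0.0042  0.0596] F [-5.2  5.9 24.8] w 0.0512
[[ 0.006  1.     0.003]
 [ 1.    -0.006  0.003]
 [ 0.003  0.003 -1.   ]]
```

View pics/s12.png

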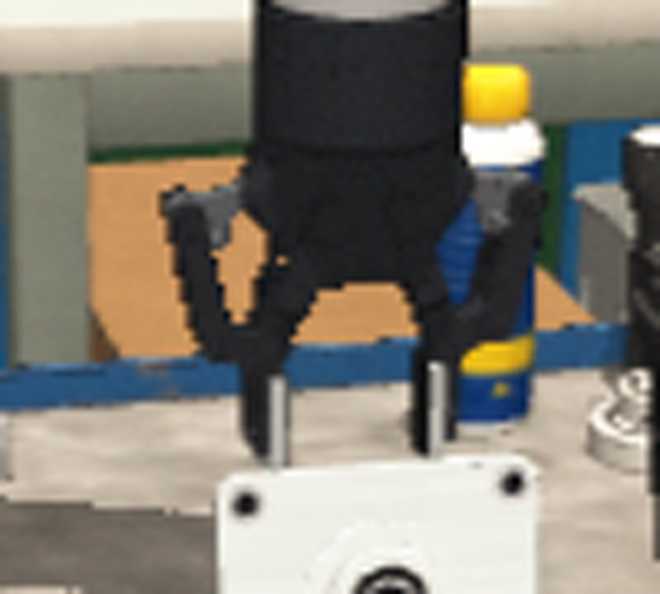

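>>> send_rows:
  moves: [-3,0,-1.5,0,-6,0,-2.3,0,-9,0,-2.9,0,-12,0,-3.2,0,-12,0,-3.2,0]

```text
clock: 15.22
tcp_pos: [0.613, -0.018, 0.0593]
orientation: [-2.228, -2.214, 0.002]
contact_force: [-0.2, -0.4, -0.3]
grip_width: 0.0512
```

```bash
python3 -c "
from h import *
st()
grab('side','s13.png',(210,100,310,190),6.6)
grab('top','t13.png',(200,130,340,230),5.5)
"
```

```text
t 15.225 tcp [ 0.613  -0.018   0.0593] F [-0.2 -0.4 -0.3] w 0.0512
[[ 0.006  1.    -0.001]
 [ 1.    -0.006 -0.001]
 [-0.001 -0.001 -1.   ]]
```

View pics/s13.png

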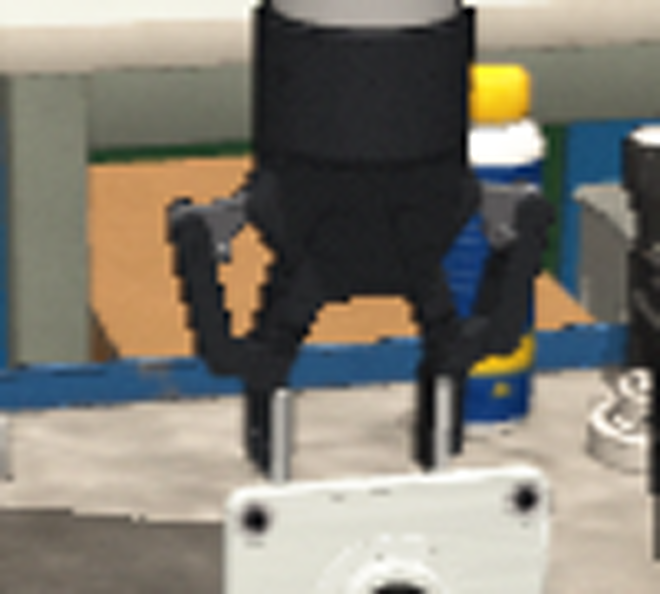

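View pics/t13.png

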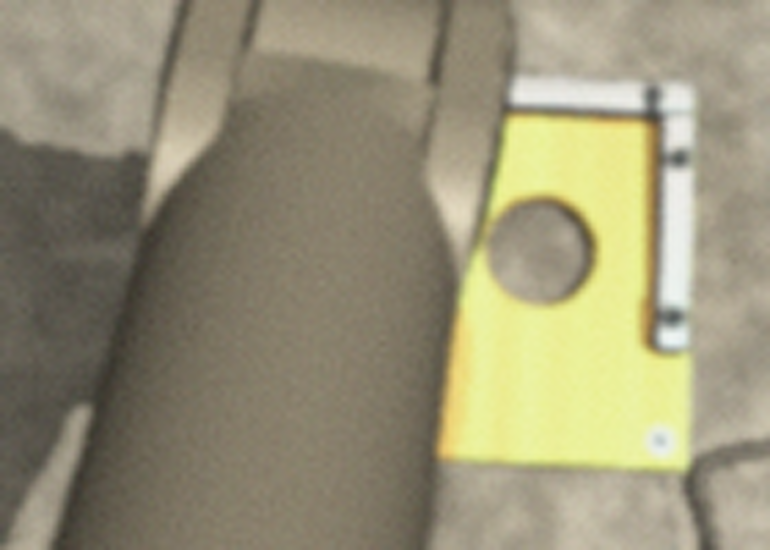

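>>> send_rows:
  moves: [3,0,0,0,3,0,6,0,0,0,8,0,-3,0,8,0,-6,0,8,0,-9,0,8,0,-12,0,8,0,-12,0,8,0]

```text
clock: 16.32
tcp_pos: [0.6135, -0.0298, 0.052]
orientation: [2.228, 2.214, 0.0]
contact_force: [0.1, 0.6, 0.0]
grip_width: 0.0515
```

```bash
python3 -c "
from h import *
st()
grab('side','s14.png',(210,100,310,190),6.6)
"
```

```text
t 16.325 tcp [ 0.6135 -0.0298  0.052 ] F [0.1 0.6 0. ] w 0.0515
[[ 0.006  1.     0.   ]
 [ 1.    -0.006 -0.   ]
 [-0.     0.    -1.   ]]
```

View pics/s14.png

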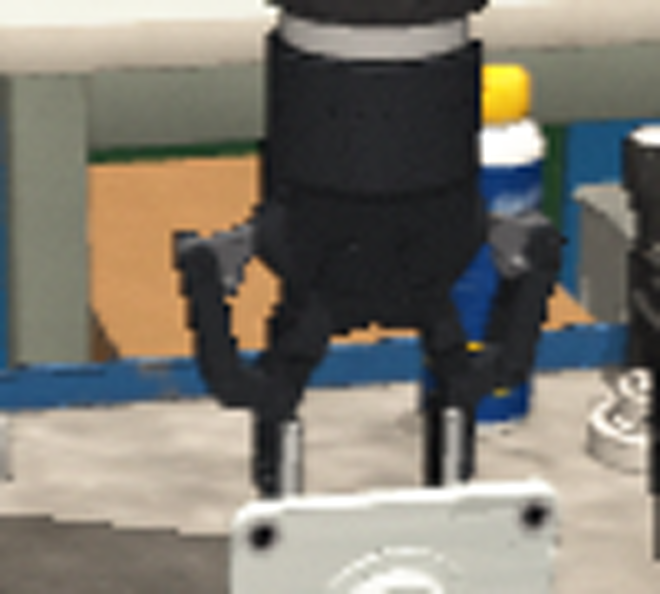

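>>> send_rows:
  moves: [-3,0,0,0,-6,0,0,0,-9,0,0,0,-12,0,0,0,-12,0,0,0]

```text
clock: 17.0
tcp_pos: [0.6134, -0.0417, 0.0519]
orientation: [2.228, 2.215, -0.0]
contact_force: [0.4, -0.3, 0.3]
grip_width: 0.0514
```

```bash
python3 -c "
from h import *
st()
grab('side','s15.png',(210,100,330,190),6.6)
"
```

```text
t 17.0 tcp [ 0.6134 -0.0417  0.0519] F [ 0.4 -0.3  0.3] w 0.0514
[[ 0.006  1.     0.   ]
 [ 1.    -0.006 -0.   ]
 [-0.     0.    -1.   ]]
```

View pics/s15.png

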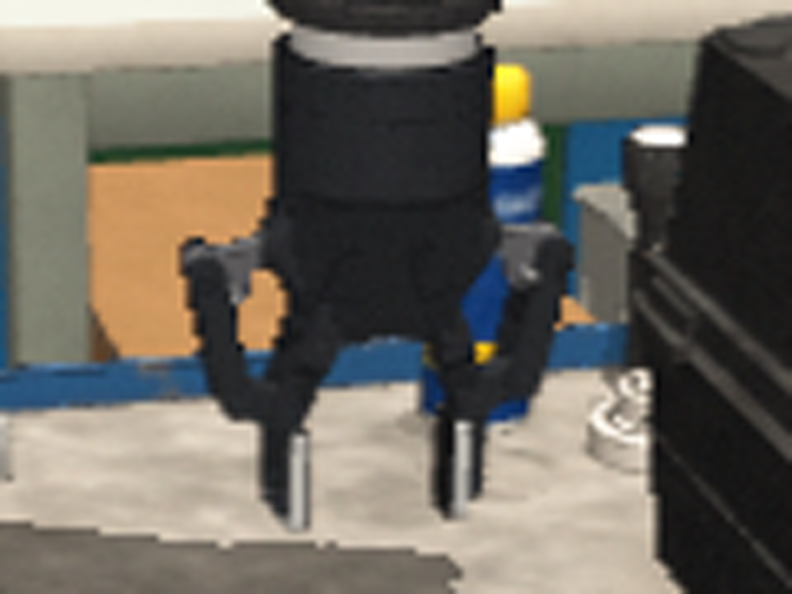

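The cover has fallen over. I'll back off and look.

>>> send_rows:
  moves: [40,0,-10,0,100,0,-10,0,150,0,-10,0,150,0,-10,0]

```text
clock: 17.55
tcp_pos: [0.6137, 0.1158, 0.0616]
orientation: [-2.216, -2.224, -0.003]
contact_force: [-0.3, 0.0, 0.4]
grip_width: 0.0515
```

```bash
python3 -c "
from h import *
st()
grab('side','s16.png',(210,150,340,240),6)
grab('top','t16.png',(200,130,340,230),5.5)
"
```

```text
t 17.55 tcp [0.6137 0.1158 0.0616] F [-0.3  0.   0.4] w 0.0515
[[-0.003  1.    -0.   ]
 [ 1.     0.003  0.003]
 [ 0.003 -0.    -1.   ]]
```

View pics/s16.png

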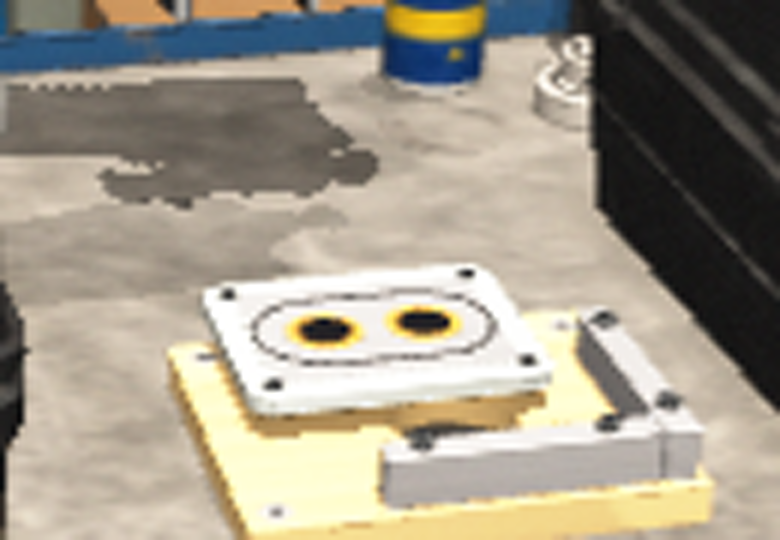

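View pics/t16.png

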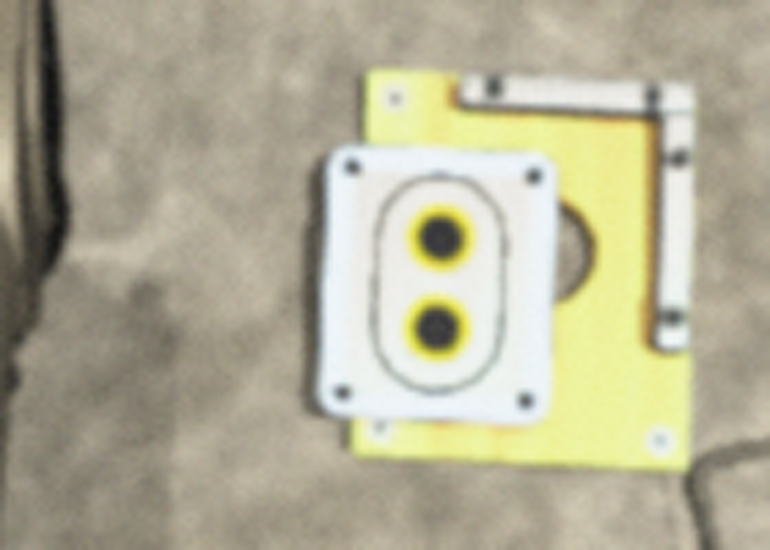

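Run:
```python
from h import *
f=lambda p:((p[0]+.5)/5.5-.5+200,(p[1]+.5)/5.5-.5+130)
C=np.array([atz('top',f(p),.034) for p in [(352,166),(534,176),(526,401),(343,392)]])[:,:2]
c=C.mean(0);d1=(C[0]+C[1]-C[2]-C[3])/2;print('cover',c,np.arctan2(d1[1],d1[0]),np.linalg.norm(d1))
print((c-[.642,-.1175])*1e3)
for p in [(460,108),(655,118),(648,345)]: print(atz('top',f(p),.038))
```

```text
cover [ 0.62257225 -0.07149114] -0.015320714982486812 0.10000729084927933
[-19.42774668  46.00885811]
[ 0.7002522  -0.07889699  0.038     ]
[ 0.69843603 -0.16507011  0.038     ]
[ 0.59747274 -0.16316136  0.038     ]
```

The cover lies machined face up on the board, its hub resting on the plywood. It still has to go 46 mm in -y and 19 mm in +x. I'll push it to the end fence first.

>>> send_rows:
  moves: [-30,8,20,0,-60,8,50,0,-90,8,70,0,-100,8,70,0,-100,8,70,0]

```text
clock: 18.27
tcp_pos: [0.6222, 0.0072, -0.0073]
orientation: [2.23, 2.212, 0.001]
contact_force: [0.2, 0.0, -0.1]
grip_width: 0.0513
```

```bash
python3 -c "
from h import *
to([.622,-.005,-.0165],-.35)
"
```

```text
t 18.275 tcp [ 0.6222  0.0072 -0.0073] F [ 0.2  0.  -0.1] w 0.0513
[[ 0.008  1.     0.001]
 [ 1.    -0.008 -0.   ]
 [-0.     0.001 -1.   ]]
shift [-12.2  -0.1   9.2] turn -0.12
```

>>> send_rows:
  moves: [0,0,9,-0.2,-10,0,9,-0.2,-18,0,9,-0.2,-26,0,9,-0.2,-34,0,9,-0.2,-42,0,9,-0.2,-50,0,9,-0.2,-50,0,9,-0.2]

```text
clock: 19.27
tcp_pos: [0.6213, -0.0429, -0.0171]
orientation: [2.225, 2.217, -0.001]
contact_force: [-0.0, 0.4, -0.2]
grip_width: 0.0514
```

>>> send_rows:
  moves: [-4,0,0,0,-8,0,0,0,-10,0,0,0,-12,0,0,0,-12,0,0,0]

```text
clock: 19.9
tcp_pos: [0.6213, -0.0537, -0.0171]
orientation: [2.224, 2.219, -0.0]
contact_force: [-0.7, -0.5, -0.3]
grip_width: 0.0512
```

```bash
python3 -c "
from h import *
st()
grab('side','s17.png',(210,150,340,240),6)
"
```

```text
t 19.9 tcp [ 0.6213 -0.0537 -0.0171] F [-0.7 -0.5 -0.3] w 0.0512
[[ 0.002  1.    -0.   ]
 [ 1.    -0.002 -0.   ]
 [-0.    -0.    -1.   ]]
```

View pics/s17.png

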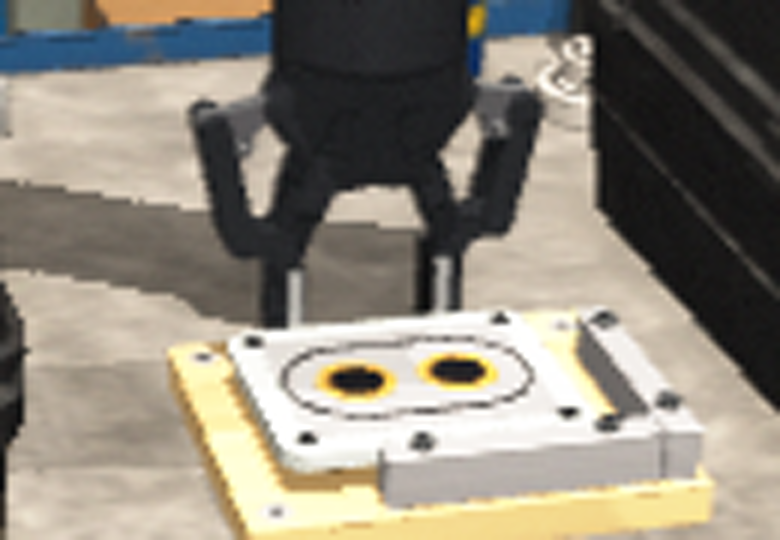

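Nearly there. I'll push on in small steps until the end fence gives a force.

>>> send_rows:
  moves: [-1,0,0,0,-2,0,0,0,-3,0,0,0,-4,0,0,0,-4,0,0,0]

```text
clock: 20.58
tcp_pos: [0.6214, -0.0564, -0.0172]
orientation: [-2.223, -2.219, -0.001]
contact_force: [1.0, 4.6, 1.1]
grip_width: 0.0509
```

```bash
python3 -c "
from h import *
b=atz('side',(313/1.5,394/1.5),0);print('bottom corner',b)
for z in (.08,.1,.12,.15,.18,.2,.25): print(z,proj('side',[[b[0],b[1],z]])*1.5, proj('top',[[b[0],b[1],z]])*1.5, proj('top',[[b[0],.12,z]])*1.5)
o=r.get_obs();print(np.round(o['joints'],2),np.round(np.degrees(0),1))
"
```

```text
bottom corner [ 0.44429211 -0.229632    0.        ]
0.08 [[311.26908753 341.13295842]] [[522.53801076 386.78908474]] [[291.6668549  380.30190447]]
0.1 [[310.81465    327.28435802]] [[525.2914316  387.03196409]] [[290.10199828 380.42472125]]
0.12 [[310.35098372 313.16784051]] [[528.14961013 387.28404737]] [[288.47735155 380.55221901]]
0.15 [[309.63753562 291.47280574]] [[532.64675224 387.68060679]] [[285.92055952 380.75284498]]
0.18 [[308.90161569 269.12757724]] [[537.41605306 388.10106392]] [[283.20832817 380.96563593]]
0.2 [[308.39797038 253.85437988]] [[540.75922923 388.39573301]] [[281.30667562 381.1148124 ]]
0.25 [[307.0906685  214.28292135]] [[549.75202466 389.18810753]] [[276.18962033 381.5161429 ]]
[-0.22  0.68  0.29  1.84 -0.3   0.67  0.24] 0.0
```

>>> send_rows:
  moves: [15,0,0,0,20,0,-40,0,20,-20,-75,10,0,-45,-75,20,-20,-65,-75,30,-40,-81,-75,40,-60,-84,-75,50,-60,-84,-75,60]

```text
clock: 21.58
tcp_pos: [0.5366, -0.1193, 0.0583]
orientation: [3.037, 0.796, 0.0]
contact_force: [-0.3, 1.2, -0.9]
grip_width: 0.0513
```

```bash
python3 -c "
from h import *
o,M=st();print(np.round(o['joints'],2))
grab('side','s18.png',(150,60,340,240),4)
grab('top','t18.png',(200,130,340,230),5.5)
to([.538,-.1175,-.0165+.04],-90.35)
"
```

```text
t 21.575 tcp [ 0.5366 -0.1193  0.0583] F [-0.3  1.2 -0.9] w 0.0513
[[ 0.871  0.491  0.001]
 [ 0.491 -0.871 -0.002]
 [-0.     0.002 -1.   ]]
[-0.38  0.53  0.64  2.01 -0.45  0.75 -0.53]
t 21.675 tcp [ 0.5371 -0.1174  0.0579] F [ 0.1 -0.3 -0.2] w 0.0511
[[ 0.868  0.497 -0.   ]
 [ 0.497 -0.868 -0.001]
 [-0.001  0.001 -1.   ]]
shift [ 0.8  0.5 34.4] turn 30.14
```

View pics/s18.png

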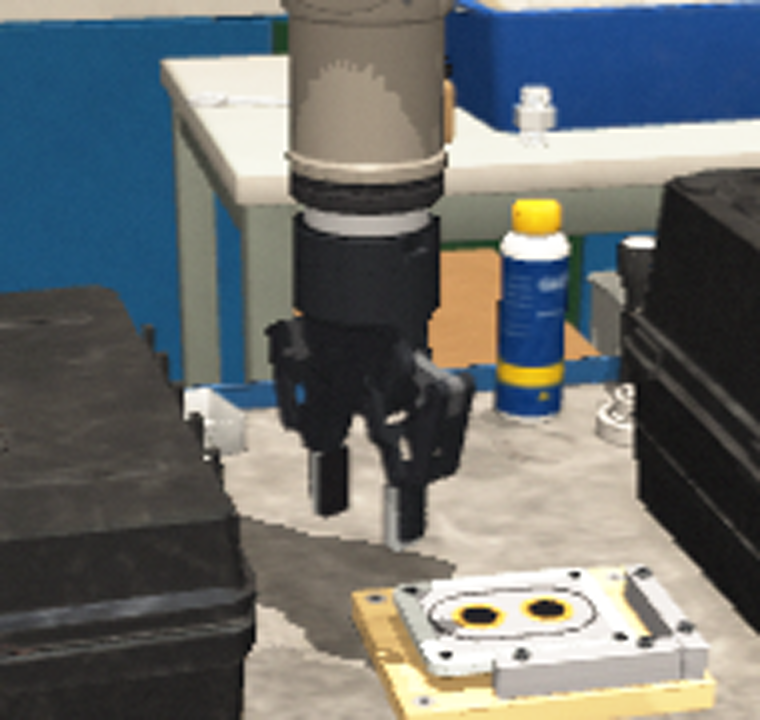

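View pics/t18.png

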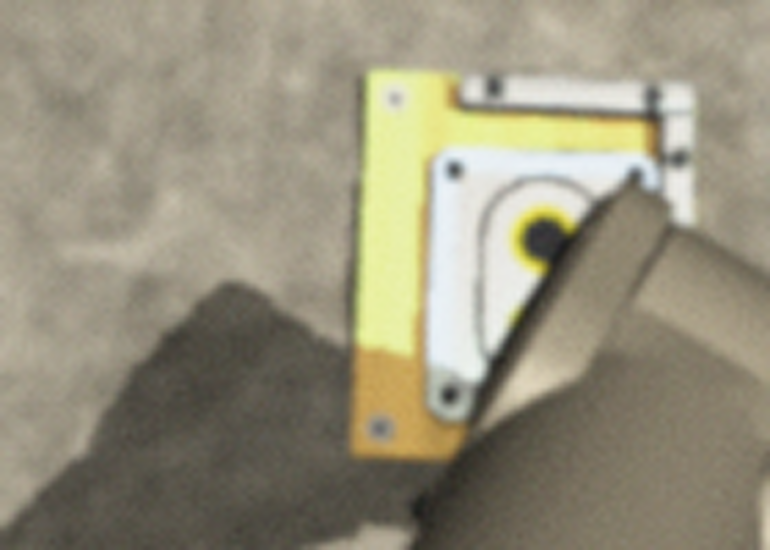

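>>> send_rows:
  moves: [0,0,0,10,0,0,0,20,0,0,10,30,0,0,35,30.2,0,0,60,30.2,0,0,74,30.2,0,0,74,30.2]

```text
clock: 22.55
tcp_pos: [0.5366, -0.1169, -0.0167]
orientation: [-3.141, 0.006, 0.002]
contact_force: [0.3, 0.1, 0.1]
grip_width: 0.0514
```

```bash
python3 -c "
from h import *
to([.548,-.1175,-.0165],-90.35)
"
```

```text
t 22.55 tcp [ 0.5366 -0.1169 -0.0167] F [0.3 0.1 0.1] w 0.0514
[[ 1.    -0.004 -0.002]
 [-0.004 -1.     0.   ]
 [-0.002 -0.    -1.   ]]
shift [11.4  0.6 -0.3] turn 0.14
```

>>> send_rows:
  moves: [8,0,0,0,14,0,0,0,18,0,0,0,22,0,0,0,25,0,0,0,28,0,0,0,30,0,0,0,30,0,0,0]

```text
clock: 23.55
tcp_pos: [0.568, -0.1174, -0.0161]
orientation: [3.141, -0.008, 0.002]
contact_force: [0.6, -0.2, 0.5]
grip_width: 0.0517
```

```bash
python3 -c "
from h import *
st()
grab('side','s19.png',(210,150,340,240),6)
"
```

```text
t 23.55 tcp [ 0.568  -0.1174 -0.0161] F [ 0.6 -0.2  0.5] w 0.0517
[[ 1.    -0.005  0.001]
 [-0.005 -1.    -0.   ]
 [ 0.001  0.    -1.   ]]
```

View pics/s19.png

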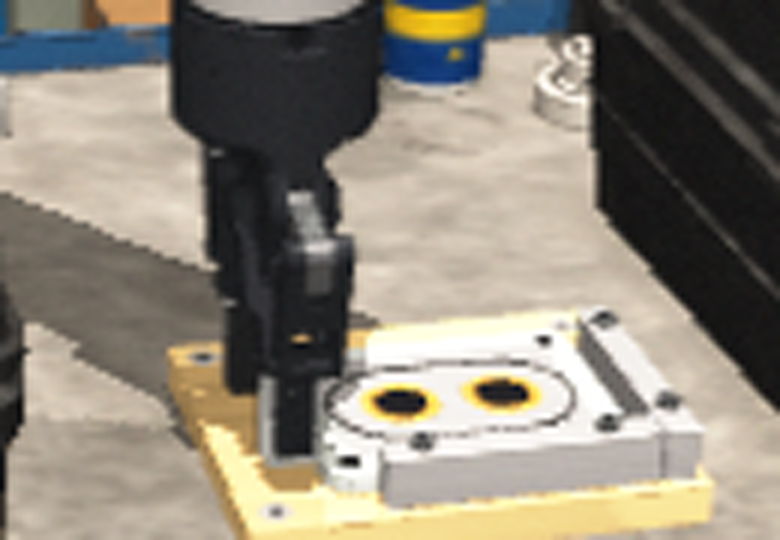

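>>> send_rows:
  moves: [1,0,0,0,2,0,0,0,3,0,0,0,4,0,0,0,5,0,0,0,5,0,0,0]

```text
clock: 24.35
tcp_pos: [0.5699, -0.1174, -0.0166]
orientation: [-3.141, 0.01, 0.006]
contact_force: [-6.7, -0.2, 3.1]
grip_width: 0.0512
```

```bash
python3 -c "
from h import *
st()
grab('side','s20.png',(210,150,340,240),6)
"
```

```text
t 24.35 tcp [ 0.5699 -0.1174 -0.0166] F [-6.7 -0.2  3.1] w 0.0512
[[ 1.    -0.006 -0.004]
 [-0.006 -1.     0.001]
 [-0.004 -0.001 -1.   ]]
```

View pics/s20.png

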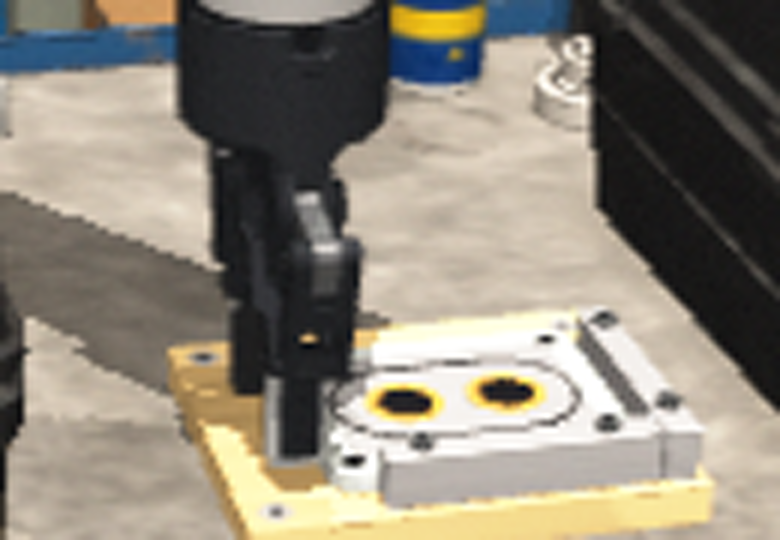

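>>> send_rows:
  moves: [-6,0,0,0,-20,0,0,0,-25,0,-30,0,-20,40,-90,0,0,-60,-110,0,20,-120,-110,0,20,-180,-110,0,20,-220,-110,0]

```text
clock: 25.4
tcp_pos: [0.5929, 0.093, 0.0941]
orientation: [-3.141, 0.008, -0.002]
contact_force: [1.1, -0.1, -0.4]
grip_width: 0.0511
```

```bash
python3 -c "
from h import *
st()
grab('side','s21.png',(210,150,340,240),6)
grab('top','t21.png',(200,130,340,230),5.5)
"
```

```text
t 25.4 tcp [0.5929 0.093  0.0941] F [ 1.1 -0.1 -0.4] w 0.0511
[[ 1.    -0.005  0.002]
 [-0.005 -1.     0.001]
 [ 0.002 -0.001 -1.   ]]
```

View pics/s21.png

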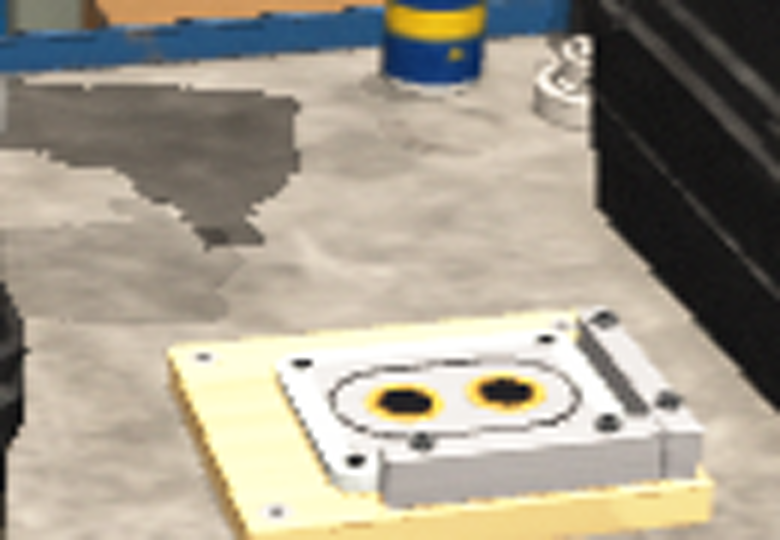

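View pics/t21.png

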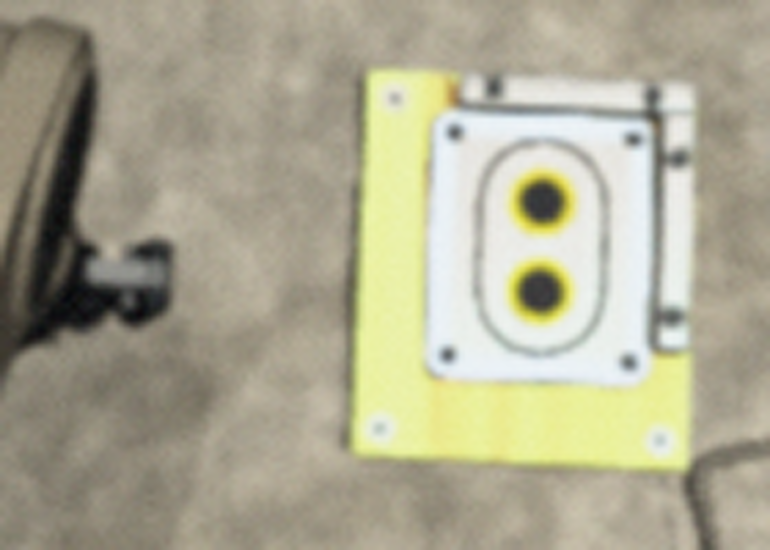

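Run:
```python
from h import *
f=lambda p:((p[0]+.5)/5.5-.5+200,(p[1]+.5)/5.5-.5+130)
g=lambda p:((p[0]+.5)/6-.5+210,(p[1]+.5)/6-.5+150)
C=np.array([atz('top',f(p),.024) for p in [(455,132),(633,139),(628,362),(447,355)]])
c=C.mean(0);d1=(C[0]+C[1]-C[2]-C[3])/2;print('cover',c,np.arctan2(d1[1],d1[0]),np.linalg.norm(d1))
# triangulate
def tri(a,b):
    o1,d1=ray('top',f(a));o2,d2=ray('side',g(b));A=np.stack([d1,-d2],1);s=np.linalg.lstsq(A,o2-o1,rcond=None)[0];return (o1+d1*s[0]+o2+d2*s[1])/2,np.linalg.norm(o1+d1*s[0]-o2-d2*s[1])
for a,b in [((455,132),(545,340)),((447,355),(303,363)),((628,362),(355,461)),((541,202),(505,391)),((540,292),(405,402)),((379,428),(276,511)),((395,98),(562,326))]: print(np.round(np.r_[tri(a,b)]if 0 else np.append(*tri(a,b)),4))
```

```text
cover [ 0.64184067 -0.11696661  0.024     ] -0.011819322834813312 0.10017576678662804
[ 0.6906 -0.0773  0.025   0.0031]
[ 0.5911 -0.0761  0.025   0.0019]
[ 0.59   -0.1559  0.0249  0.0027]
[ 0.6604 -0.1163  0.0254  0.0024]
[ 0.6203 -0.1166  0.0253  0.0019]
[ 0.576  -0.0521 -0.054   0.0206]
[ 0.7074 -0.0507  0.0165  0.0023]
```

It has dropped in. Triangulated face height is 25 mm across the cover, against 24 mm nominal, and the centre is within 1 mm of home. I'll give it one light two-finger push against the end fence to make sure it's square.

>>> send_rows:
  moves: [10,0,0,-10,25,20,0,-20,40,40,0,-30,49,60,0,-40,49,80,0,-50,49,88,0,-60,49,88,0,-70,49,88,0,-80]

```text
clock: 26.5
tcp_pos: [0.6409, 0.0021, 0.0937]
orientation: [2.407, 2.019, 0.001]
contact_force: [-0.2, -0.4, -0.7]
grip_width: 0.0517
```

>>> send_rows:
  moves: [0,0,30,-10,0,0,60,-10,0,0,90,-10,0,0,104,-10,0,0,104,-10]

```text
clock: 27.12
tcp_pos: [0.6405, 0.0024, -0.0109]
orientation: [-2.227, -2.215, 0.002]
contact_force: [0.5, -0.4, 0.1]
grip_width: 0.0512
```

```bash
python3 -c "
from h import *
to([.642,-.050,-.0175],-.34)
"
```

```text
t 27.125 tcp [ 0.6405  0.0024 -0.0109] F [ 0.5 -0.4  0.1] w 0.0512
[[ 0.006  1.    -0.001]
 [ 1.    -0.006 -0.   ]
 [-0.    -0.001 -1.   ]]
shift [-52.4   1.8   6.6] turn 0.02
```

>>> send_rows:
  moves: [-20,0,6.6,0,-40,0,6.6,0,-52,0,6.6,0,-56,0,6.6,0,-58,0,6.6,0,-60,0,6.6,0,-61,0,6.6,0,-61,0,6.6,0]

```text
clock: 28.12
tcp_pos: [0.6408, -0.0568, -0.0171]
orientation: [-2.225, -2.216, -0.001]
contact_force: [-1.4, 3.2, 1.3]
grip_width: 0.0509
```

>>> send_rows:
  moves: [6,0,0,0,30,0,0,0,70,0,-40,0,120,0,-90,0,170,0,-140,0,220,0,-150,0,220,0,-150,0,220,0,-150,0]

```text
clock: 29.12
tcp_pos: [0.6421, 0.1612, 0.1328]
orientation: [2.226, 2.215, -0.001]
contact_force: [-0.4, -1.2, 0.5]
grip_width: 0.0517
```

```bash
python3 -c "
from h import *
st()
grab('side','s22.png',(210,150,340,240),6)
a=grab('top','t22.png',(200,130,340,230),5.5)
save(a,'t22f.png',None,1.5)
"
```

```text
t 29.125 tcp [0.6421 0.1612 0.1328] F [-0.4 -1.2  0.5] w 0.0517
[[ 0.005  1.     0.   ]
 [ 1.    -0.005 -0.001]
 [-0.001  0.    -1.   ]]
```

View pics/t22.png

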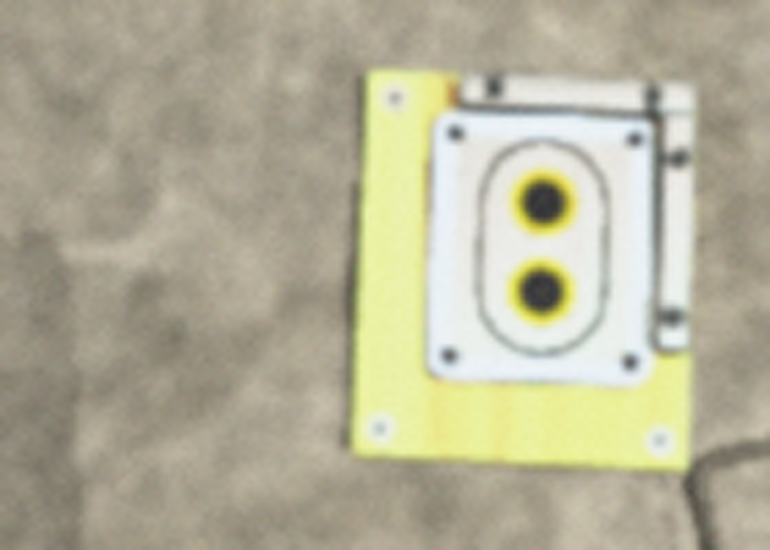

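View pics/s22.png

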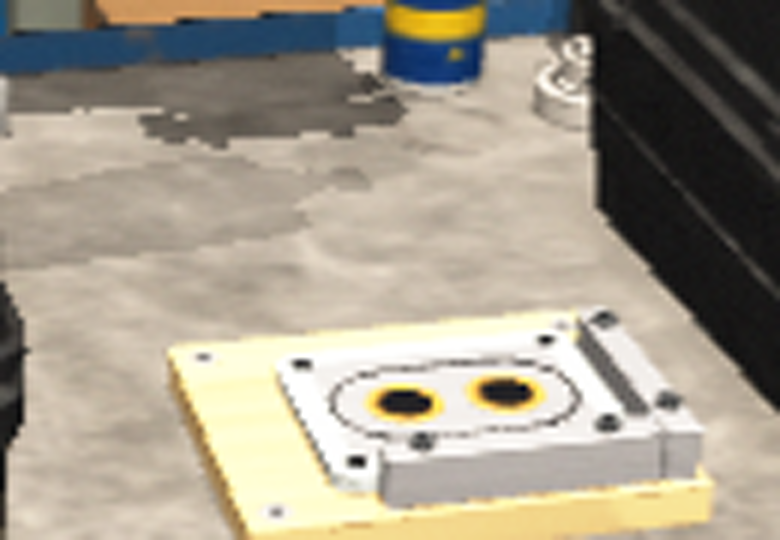

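View pics/t22f.png

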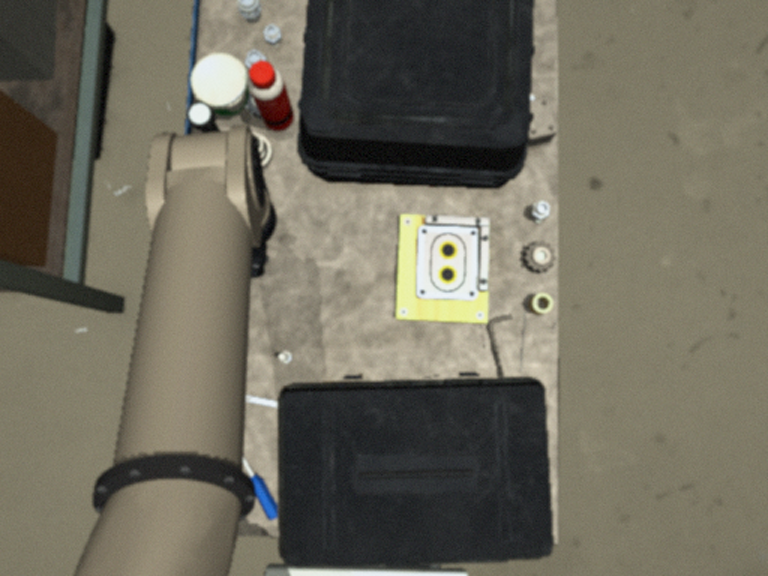

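The cover lies flat in the corner of the fences and the robot is clear of it. The bolt (285,356) and the gear, bush and nipple on the right stand where they were. I'm handing in.

```bash
python3 -c "
from h import *
print(r.hand_in())"
```

```text
the job is handed in; nothing more can be done
None
```

The cover now lies machined face up in the corner of the two fences, with its hub down in the hole, and the job was handed in at about 29 s. I pushed it flush against the board's left edge, then pressed two fingertips on its outer edge to tip it up on end. A push past vertical turned it over, and it fell the last part freely onto the board. From there I pushed it to the end fence and then the back fence, where the hub dropped in.

**Last checks:**
- **Height:** the machined face measured about 25 mm up at five points, against 24 mm nominal, or 34 mm if the hub were still on top. This was before the last light push.
- **Position:** the centre was within about 1 mm of home.
- **Squareness:** the cover measured about 0.006 rad off the board, which is within what I can read from the pictures. A last light push against the end fence met firm contact (about 3 N) where it should.
- **Other things:** the gear, bush, nipple, bolt and spray can looked unmoved, and nothing fell. In the last full view the arm hid the tin and most of the spanner, but the robot did not work near them.

**What disagreed:** with the fingers partly open, the fingertips were about 37 mm above the reported TCP. I found this from the pictures and by touching the table, which pressed it with up to 38 N at the fingertips, and I worked from the measured height after that.

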